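Demould the arch casting into the drying tray

ROBOT

A 6-joint arm with a two-finger parallel gripper is mounted at the origin on the work surface. World frame = base frame: x ahead of the robot, y to its left, z up, the work surface at z = 0. Lengths are in m, angles in rad, forces in N, time in s.
With the tool pointing down it reaches from about 0.3 to 0.75 m from the base axis. Payload 8.5 kg.
Tool frame: the origin (TCP) lies midway between the tips of the shut fingers; the grasp point (between the pads) lies 19 mm behind it (env.tcp_to_grasp is the distance from the TCP to the grasp point, in m); z points along the fingers, y is the line along which they close (so a half turn about z gives the same grasp; the last joint's range is limited). The gripper opens to 85 mm and grips with 20 to 120 N. Pads are 22 mm wide; open, the fingers measure 114 mm over their backs; the gripper's body (76 mm by 85 mm) begins 54 mm behind the grasp point. The pads swing forward as they close: fully open they stand 13 mm farther back than shut.
Start: joints at [0.899, 0.381, 1.297, -0, 1.464, -0.215], TCP at [0.243, 0.494, 0.231] pointing down, gripper open.
Joint ranges: [-3.11, 3.11], [-0.89, 2.33], [0.22, 2.48], [-1.42, 4.56], [0.17, 2.85], [-2.88, 2.88]. Speed limits (rad/s): [2.39, 2.39, 3.14, 3.14, 3.14, 3.14].

INTERFACE

Orientations are given as a rotation vector (axis times angle).
In Python, from workcell import env, camera, spot_in, outline_of gives the robot as it stands. The module is installed in compiled form; this text tells all that it offers.
- The arm moves only by the shell command python3 -m jog 'ROWS' [FORCE]. ROWS is JSON, a list of rows, each an object of numbers: "grip": the opening in per cent of the stroke, from 0 (shut) to 100 (fully open); "x", "y", "z": the shift along the tool's x, y, z in units of 30 mm (1.0 is 30 mm); "wx", "wy", "wz": the turn, a rotation vector about the tool's x, y, z in units of 6 degrees (1.0 is 6 degrees). In form: [{"grip": .., "x": .., "y": .., "z": .., "wx": .., "wy": .., "wz": ..}, ...]. A call has 1 to 5 rows; each row is the pose to reach, as a shift and turn from the pose commanded when the call began, along the tool's axes at that moment; what a row does not reach only later rows make up. A row lasts 1/8 s, in which the tool goes at most 62.5 mm and 10.7 degrees, less where a joint would pass 70% of its speed; a pose out of reach is approached as far as the arm can. A call with a gripper value outside its range is refused whole. The fingers move at their own pace and stop on an object; FORCE is the grip in N (left out, the last holds). Time passes only in rows, so rows that repeat a pose let the fingers close. It gives the time, the measured TCP pose, the force, the opening and the grip force at its end, in the units of the state.
- env.state(): the state, without advancing time (a new reading comes with each control period).
- camera(name): name is "scene" or "top" or "wrist"; returns a dict with "image" (480x640x3 uint8, blue, green, red), "fx", "fy", "cx", "cy" (pixels), "cam_to_world" (4x4, takes a point from camera to world coordinates); the wrist camera has in their place "hand_eye" (4x4, takes a point from camera to tool coordinates, whose origin is the TCP and whose axes are the flange's). Camera axes: x right, y down, z forward; pixel columns grow to the right and rows downward; lengths in m; the calibration is good to about 2 mm. A picture is of the moment at which its call begins: read the wrist's pose just before it. There is no depth.
- env.finish_job(): hands the job in; it is judged then, once.
Trained networks look in a picture, given as the dict that the camera call returned (one of the last four; its "shot" number tells which), for a name from the list of things; names that differ only in an ending like _2 or _b are one class to them, and where a whole thing is asked for, a point or a joint stands for the part that bears it (a point fixed in the world has none). Each returns a list of dicts, best first, with "confidence" (0 to 1); they miss things now and then, are a little off and sometimes report something else, mostly with a low value. They report only what shows in the picture. A call takes as long as a camera call. They do not tell look-alikes from the thing itself.
- spot_in(picture, name): "position" ([x, y, z] in m, in world coordinates, good to about 4 mm: the middle of the surface that is visible of it).
- outline_of(picture, name): "region" (480x640 bool, what is visible of it).
The state is a dict: "time": time; "joints": joint angles; "qd": joint speeds; "joint_torque": joint torques, N m; "ee_pos": TCP position; "ee_rot": TCP orientation; "contact_force": force on the tool from outside, world axes, zero at the start; "moment": the same for the moment, N m; "finger_gap": finger opening in m; "grip_force": force on a finger pad.
Only numpy, scipy, OpenCV 4.12 (cv2) and the standard library are available. Lean on these libraries where they do the work, as an engineer would, in place of code of your own. Each camera call takes 0.05 s, during which the arm holds its last target. There are 200 camera calls.

TASK

Make room in the wooden drying tray: push the row of leaning plaster plaques until all four stand upright and tight against the tall backstop. Then lift the arch-shaped casting out of its mould and set it down, without dropping it, flat on the tray floor with its feet towards the plaques and its crown towards the low front wall, the plaques still standing square against the backstop. Leave the L-shaped casting in its mould and the tin, the figure and the spatula where they are.

Things in the scene. Friction and masses are not known exactly. Their poses are not given: they have to be found in the camera images.
- tray: Fixed wooden tray. Origin: centre of the inner floor area at table level (z = 0); floor top 6 mm above it. Inside 192 mm along its x (-96 to +96), 158 mm along its y. At +x the tall backstop: inner face at x = +96, 170 mm wide, its top 76 mm over the table; the other walls are 6 mm thick, tops 12 mm over the table. Turned within 0.4 rad of the world axes.
- plaque1: Loose white plaster plaque, the one next to the backstop, 15 mm thick (its x) x 130 mm wide (its y) x 70 mm tall (its z), 0.15 kg; origin at its middle. Starts on the tray floor leaning 26 degrees, top towards the tray's +x, its top edge resting on the backstop.
- plaque2: Loose white plaster plaque, second from the backstop, 15 mm thick (its x) x 130 mm wide (its y) x 70 mm tall (its z), 0.15 kg; origin at its middle. Starts on the tray floor leaning 26 degrees, top towards the tray's +x, resting on plaque1.
- plaque3: Loose white plaster plaque, third from the backstop, 15 mm thick (its x) x 130 mm wide (its y) x 70 mm tall (its z), 0.15 kg; origin at its middle. Starts on the tray floor leaning 26 degrees, top towards the tray's +x, resting on plaque2.
- plaque4: Loose white plaster plaque, the outermost, 15 mm thick (its x) x 130 mm wide (its y) x 70 mm tall (its z), 0.15 kg; origin at its middle. Starts on the tray floor leaning 26 degrees, top towards the tray's +x, lower near edge 97 mm from the backstop. Pushing its foot towards the backstop (10 to 20 N) slides and rights all four; tight, they take 60 mm and stand by themselves.
- casting: White plaster arch (U) lying flat, 40 mm thick, 105 x 120 mm, bars 34 mm wide, 0.35 kg. Origin: underside, middle of the straight crown bar (x = -17 to +17; its sides are flat and parallel for |y| < 18 mm: grip 34 mm along x). Legs run along +x to the feet at x = +88, at |y| = 26 to 60. z up. Starts in the arch mould, axes parallel to the mould's, top 10 mm above the mould's.
- casting_feet (a point): Point of the arch casting midway between the two feet's ends, on the underside: 88 mm along the casting's +x from its origin.
- arch_mould: Fixed cement block 170 (x) x 166 (y) x 40 mm high, origin: centre of underside. Open arch cavity, floor 10 mm over the table, 3 mm play; crown bar's middle at x = -30, y = 0, legs to +x. Finger pockets as deep as the cavity: outside the crown to x = -78, 40 mm wide in y; inside it, between the legs, to x = +18, 46 mm wide. Turned within 0.7 rad of the world axes.
- neck_mould: Fixed grey cement mould block of the same outer size, origin at the centre of its underside; its L-shaped cavity holds the other casting.
- neck: White plaster L-shaped casting (114 x 40 mm bar with a 36 mm stub, 40 mm thick) curing in the neck mould, 10 mm above the mould's top face: to be left alone. Origin: underside, middle of the bar.
- tin: Bystander: upright closed white paint tin, 90 mm diameter, 115 mm high, origin under its centre.
- figure: Bystander: small finished white standing animal figure, an upright arch 106 mm wide in its y, 36 mm thick, with a neck and a head reaching out to y = +78 mm, 165 mm high, origin under its centre.
- spatula: Bystander: spatula 200 mm long lying on the table, along its x, less than 40 mm high, origin near its middle.
There are look-alikes about, which are no part of the job. Leave any red or yellow look-alike of the plaque2 alone.

How it is judged:
On the way, in this order (a step that is already met when the one before it is completed fails the run):
1. all four plaques stand upright, tight against the backstop (angle between each of plaque1, plaque2, plaque3, plaque4's own z axis and vertical below 0.07 rad and x of plaque1 in the frame of tray above 0.0825 m and angle between the x axis of each of plaque1, plaque2, plaque3, plaque4 and the x axis of tray, either way round below 0.08 rad and z of each of plaque1, plaque2, plaque3, plaque4 in the frame of tray below 0.046 m and x of plaque2 in the frame of tray above 0.0675 m and x of plaque3 in the frame of tray above 0.0525 m and x of plaque4 in the frame of tray above 0.0375 m), for 0.2 s.
2. the arch casting is held in the gripper, lifted clear of its mould (height (world z) of casting above 0.06 m and contact force between the fingers and casting above 1 N), for 0.2 s.
At the end, for the whole second after the job is handed in: Plaques upright (0.07 rad), parallel to the backstop (0.08 rad), each within 6 mm of its place when packed tight. Arch casting flat on the tray floor inside the walls (4 mm, 0.06 rad), feet towards the plaques, legs within 0.3 rad of the tray's x. All released and at rest (all of step 1 and angle between casting's own z axis and vertical below 0.06 rad and z of casting in the frame of tray below 0.01 m and x of casting in the frame of tray above -0.085 m and x of casting_feet in the frame of tray between -0.02 and 0.042 m and angle between the x axis of casting and the x axis of tray, either way round below 0.3 rad and y of casting in the frame of tray between -0.03 and 0.03 m and linear speed of each of casting, plaque1, plaque2, plaque3, plaque4 below 0.02 m/s); the robot touches nothing.
It fails at once if the arch casting is dropped (falls freely more than about 10 mm) (contact force between the fingers and casting below 0.01 N and linear speed of casting above 0.45 m/s).
It fails at once if the L-shaped casting is disturbed (moved over 12 mm) (distance of neck from where it was at the start of the episode above 0.012 m).
It fails at once if the tin is disturbed (moved over 20 mm) (distance of tin from where it was at the start of the episode above 0.02 m).
It fails at once if the figure is disturbed (moved over 20 mm) (distance of figure from where it was at the start of the episode above 0.02 m).
It fails at once if the spatula is disturbed (moved over 20 mm) (distance of spatula from where it was at the start of the episode above 0.02 m).
It also fails if it takes over 61 s, if anything falls off the work surface, if the arm or the gripper's body presses on something with over 40 N, if the wrist force passes 120 N, or if a joint passes its speed limit or range.

## Working session

There is one attempt and no reset: what is moved stays moved. The work goes in short steps, Python scripts to look and compute and a shell command to move; the robot and the scene stay as the last step left them, time stands still between calls to the robot, and variables do not carry over. Pictures are saved under pics/ and viewed, at most 10 in all, crops included, and the job is handed in when it is done.

```bash
mkdir -p pics
cat > h.py <<'E'
from workcell import env,camera,spot_in,outline_of
import numpy as np,cv2
from scipy.spatial.transform import Rotation as R
def proj(p,P):
    T=np.linalg.inv(p["cam_to_world"]);q=(T[:3,:3]@np.asarray(P,float).T).T+T[:3,3]
    return np.c_[p["fx"]*q[:,0]/q[:,2]+p["cx"],p["fy"]*q[:,1]/q[:,2]+p["cy"]]
def ray(p,uv,z):
    T=p["cam_to_world"];d=T[:3,:3]@np.array([(uv[0]-p["cx"])/p["fx"],(uv[1]-p["cy"])/p["fy"],1]);o=T[:3,3]
    return o+d*(z-o[2])/d[2]
def wristcam(s,p):
    T=np.eye(4);T[:3,:3]=R.from_rotvec(s["ee_rot"]).as_matrix();T[:3,3]=s["ee_pos"]
    p["cam_to_world"]=T@p["hand_eye"];return p
E
python3 - <<'E'
from h import *
s=env.state();print({k:np.round(v,3) for k,v in s.items()},env.tcp_to_grasp)
print(np.round(R.from_rotvec(s["ee_rot"]).as_matrix(),3))
for n in("top","scene"):
    p=camera(n);cv2.imwrite(f"pics/{n}0.png",p["image"]);np.save(f"pics/{n}.npy",{k:v for k,v in p.items()},allow_pickle=True)
    for o in("tray","plaque1","plaque2","plaque3","plaque4","casting","arch_mould","neck_mould","neck","tin","figure","spatula"):
        print(n,o,[(np.round(a["position"],3),round(a["confidence"],2)) for a in spot_in(p,o)[:5]])
E
```

```text
{'time': np.float64(0.0), 'joints': array([ 0.899,  0.381,  1.298,  0.   ,  1.464, -0.215]), 'qd': array([-0.002, -0.002,  0.   ,  0.002,  0.001,  0.   ]), 'joint_torque': array([ 0.0000e+00, -4.4847e+01, -2.3128e+01, -0.0000e+00,  5.0000e-03,
       -0.0000e+00]), 'ee_pos': array([0.242, 0.493, 0.231]), 'ee_rot': array([-7.110e-01, -3.059e+00,  2.000e-03]), 'contact_force': array([0.471, 0.15 , 0.059]), 'moment': array([0.076, 0.044, 0.012]), 'grip_force': np.float64(0.0), 'finger_gap': np.float64(0.085)} 0.0187
[[-0.897  0.441 -0.001]
 [ 0.441  0.897 -0.001]
 [ 0.    -0.001 -1.   ]]
top tray [(array([ 0.56 , -0.002,  0.002]), 0.8)]
top plaque1 [(array([ 0.834, -0.134,  0.016]), 0.93), (array([0.677, 0.02 , 0.071]), 0.85), (array([0.646, 0.022, 0.071]), 0.76), (array([0.614, 0.001, 0.053]), 0.61), (array([0.656, 0.028, 0.07 ]), 0.6)]
top plaque2 [(array([ 0.834, -0.134,  0.016]), 0.93), (array([0.677, 0.02 , 0.071]), 0.85), (array([0.646, 0.022, 0.071]), 0.76), (array([0.614, 0.001, 0.053]), 0.61), (array([0.656, 0.028, 0.07 ]), 0.6)]
top plaque3 [(array([ 0.834, -0.134,  0.016]), 0
[... 1373 characters left out ...]
.019,  0.068]), 0.9), (array([ 0.674, -0.026,  0.068]), 0.65), (array([ 0.633, -0.032,  0.068]), 0.58)]
scene plaque4 [(array([ 0.262, -0.329,  0.017]), 0.93), (array([ 0.646, -0.027,  0.07 ]), 0.92), (array([ 0.665, -0.019,  0.068]), 0.9), (array([ 0.674, -0.026,  0.068]), 0.65), (array([ 0.633, -0.032,  0.068]), 0.58)]
scene casting [(array([ 0.485, -0.315,  0.048]), 0.55)]
scene arch_mould [(array([ 0.526, -0.338,  0.036]), 0.78)]
scene neck_mould [(array([0.533, 0.266, 0.041]), 0.81)]
scene neck [(array([0.513, 0.309, 0.047]), 0.88)]
scene tin [(array([0.768, 0.212, 0.081]), 0.56)]
scene figure [(array([ 0.742, -0.272,  0.09 ]), 0.61)]
scene spatula [(array([0.384, 0.048, 0.002]), 0.95)]
```

View pics/top0.png

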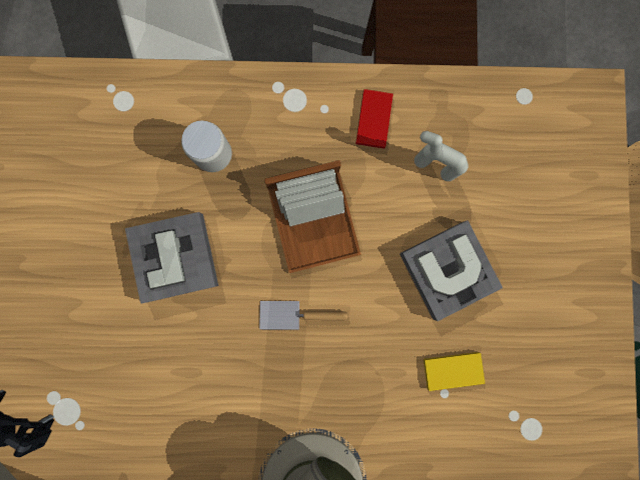

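View pics/scene0.png

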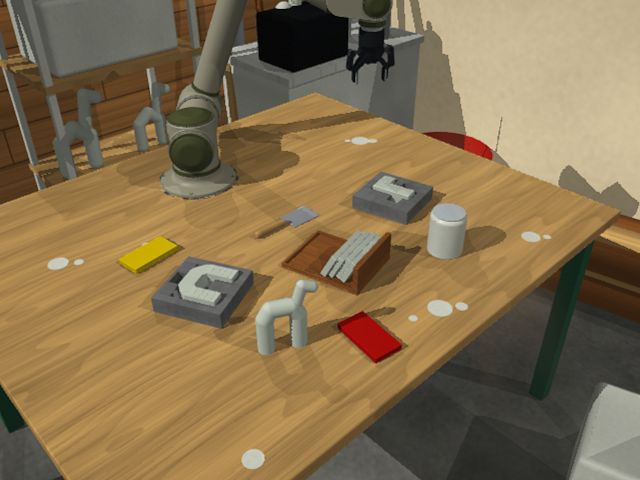

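The top view shows the tray at about (312,215), its backstop running (265,180)-(340,163), with four leaning plaques. The arch mould is at (450,270) with the crown towards lower left and the legs to upper right. The L mould is at (170,257), the spatula at (300,315) and the figure at (442,155). The scene view agrees. Next I'll fit the models to the outlines.

```bash
cat > fit.py <<'E'
from h import *
from scipy.optimize import minimize
def box(x0,x1,y0,y1,z0,z1): return np.array([[x,y,z] for x in(x0,x1) for y in(y0,y1) for z in(z0,z1)])
def prism(poly,z0,z1): return [np.array([[*a,z] for a in (p) for z in(z0,z1)]) for p in poly]
def place(P,q): c,s=np.cos(q[2]),np.sin(q[2]); return np.c_[q[0]+c*P[:,0]-s*P[:,1],q[1]+s*P[:,0]+c*P[:,1],P[:,2]]
def mask(p,parts,q):
    m=np.zeros((480,640),np.uint8)
    for P in parts:
        uv=proj(p,place(P,q)); cv2.fillConvexPoly(m,cv2.convexHull(np.round(uv*16).astype(np.int32)),1,shift=4)
    return m>0
def fit(pics,regs,parts,q0):
    def c(q):
        q=np.array(q)*[.01,.01,.05]+q0;r=0
        for p,g in zip(pics,regs):
            m=mask(p,parts,q); r+=1-(m&g).sum()/(m|g).sum()
        return r/len(pics)
    best=min((minimize(c,[a,b,d],method="Nelder-Mead",options=dict(initial_simplex=np.array([[a,b,d],[a+1,b,d],[a,b+1,d],[a,b,d+1]]))) for a in(-.5,.5) for b in(-.5,.5) for d in(-1,1)),key=lambda r:r.fun)
    return best.x*[.01,.01,.05]+q0,best.fun
U=lambda z:prism([[(-17,-18),(-17,18),(17,18),(17,-18)],[(-17,18),(1,60),(35,60),(35,26),(17,18)],[(-17,-18),(1,-60),(35,-60),(35,-26),(17,-18)],[(1,60),(88,60),(88,26),(20,26)],[(1,-60),(88,-60),(88,-26),(20,-26)]],z,z+40)
U0=[np.array(a)*.001 for a in U(10)]
E
python3 - <<'E'
from fit import *
P={n:camera(n) for n in("top","scene")}
def reg(p,n,thr=.3):
    r=outline_of(p,n); print(p["shot"],n,[(round(a["confidence"],2),int(a["region"].sum())) for a in r][:6]); return r
TR=[];MO=[];CA=[]
for p in P.values():
    t=reg(p,"tray")[0]["region"].copy(); pl=reg(p,"plaque1")
    d=cv2.dilate(t.astype(np.uint8),np.ones((9,9)))>0
    for a in pl:
        if (a["region"]&d).sum()>5: t|=a["region"]
    TR.append(cv2.morphologyEx(t.astype(np.uint8),cv2.MORPH_CLOSE,np.ones((5,5)))>0)
    c=reg(p,"casting")[0]["region"]; CA.append(c)
    m=reg(p,"arch_mould")[0]["region"]|c; MO.append(cv2.morphologyEx(m.astype(np.uint8),cv2.MORPH_CLOSE,np.ones((25,25)))>0)
ps=list(P.values())
tb=[box(-.102,.104,-.085,.085,0,.012),box(.096,.104,-.085,.085,0,.076)]
qt=[fit(ps[i:j],TR[i:j],tb,np.array([.58,0,.25])) for i,j in((0,2),(0,1),(1,2))]
qm=[fit(ps[i:j],MO[i:j],[box(-.085,.085,-.083,.083,0,.04)]+[a+[-.03,0,0] for a in U0],np.array([.49,-.305,-.5])) for i,j in((0,2),(0,1),(1,2))]
c,s=np.cos(-.5),np.sin(-.5)
qc=[fit(ps[i:j],CA[i:j],U0,np.array([.465,-.29,-.5])) for i,j in((0,2),(0,1),(1,2))]
for n,q in(("tray",qt),("mould",qm),("cast",qc)): print(n,[(np.round(a,4),round(b,3)) for a,b in q])
big=[]
for k,p in enumerate(ps):
    im=p["image"].copy()
    for parts,q in((tb,qt[0][0]),(U0,qc[0][0]),([box(-.085,.085,-.083,.083,0,.04)],qm[0][0])):
        for B in parts:
            cv2.polylines(im,[cv2.convexHull(np.round(proj(p,place(B,q))).astype(np.int32))],True,(0,255,0),1)
    x,y,w,h=((250,140,270,190),(140,210,270,130))[k]
    big.append(cv2.resize(im[y:y+h,x:x+w],(800,int(800*h/w)))[:,:])
cv2.imwrite("pics/fit.png",cv2.resize(np.vstack(big),(620,600)))
E
```

```text
3 tray [(0.74, 4426), (0.73, 3790), (0.73, 1924), (0.24, 1296)]
3 plaque1 [(0.88, 480), (0.83, 1648), (0.8, 555), (0.74, 1340), (0.63, 1847), (0.55, 409)]
3 casting [(0.82, 1912)]
3 arch_mould [(0.86, 4139)]
4 tray [(0.76, 3000)]
4 plaque1 [(0.92, 1629), (0.85, 376), (0.72, 352), (0.64, 262), (0.62, 1040), (0.56, 348)]
4 casting [(0.85, 1542)]
4 arch_mould [(0.68, 3222), (0.18, 2949)]
tray [(array([0.5963, 0.0022, 0.2477]), np.float64(0.07)), (array([0.5973, 0.0028, 0.2562]), np.float64(0.026)), (array([0.5954, 0.0064, 0.2527]), np.float64(0.098))]
mould [(array([ 0.4823, -0.3082, -1.106 ]), np.float64(0.043)), (array([ 0.4835, -0.3111, -1.0942]), np.float64(0.037)), (array([ 0.4809, -0.3068, -1.1019]), np.float64(0.044))]
cast [(array([ 0.4565, -0.3223,  0.4559]), np.float64(0.235)), (array([ 0.4566, -0.3244,  0.4519]), np.float64(0.138)), (array([ 0.4324, -0.3055,  0.4521]), np.float64(0.293))]
```

View pics/fit.png

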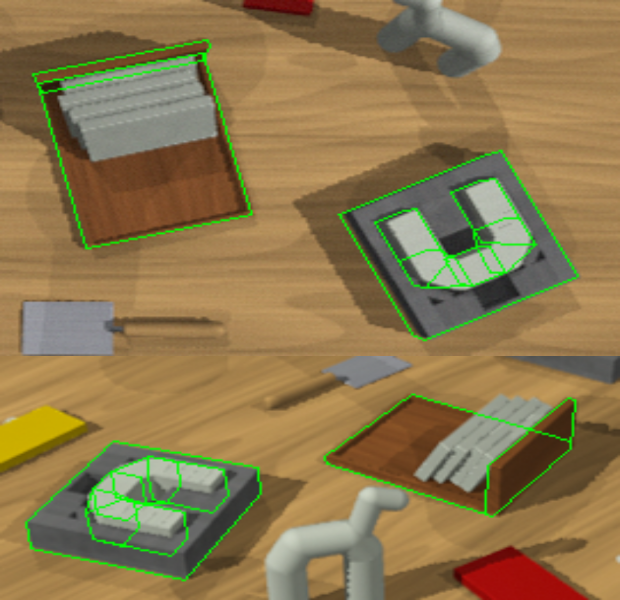

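The tray fits well: centre (0.597,0.003), yaw 0.252. The mould is at (0.4825,-0.309) with yaw 0.465. I'll push with the fingers open along the tray's y, tips tilted forward.

```bash
cat >> h.py <<'E'
TRAY=(.597,.003,.252); CAST=(.4557,-.3225,.463)
def w(q,x,y): c,s=np.cos(q[2]),np.sin(q[2]); return np.array([q[0]+c*x-s*y,q[1]+s*x+c*y])
def go(xy,z,yaw,tilt=0):
    "yaw = world yaw of tool y; tilt about tool y, units"
    s=env.state();r0=R.from_rotvec(s["ee_rot"]);y=np.array([np.cos(yaw),np.sin(yaw),0]);zz=np.array([0,0,-1.])
    r=R.from_matrix(np.c_[np.cross(y,zz),y,zz])*R.from_euler("y",tilt*6,degrees=True)
    d=r0.inv().apply(np.r_[xy,z]-s["ee_pos"])/.03; v=(r0.inv()*r).as_rotvec(degrees=True)/6
    print("t",round(s["time"],2),"q",np.round(s["joints"],2),"xyz",np.round(d,2),"w",np.round(v,2),"F",np.round(s["contact_force"],1))
E
python3 -c "
from h import *
go(w(TRAY,-.045,0),.20,TRAY[2]+np.pi/2,-3)"
```

```text
t 1.8 q [ 0.9   0.38  1.3   0.    1.46 -0.22] xyz [-16.68 -10.44   1.04] w [-1.06 -2.87 -6.71] F [ 0.6 -0.3 -0.3]
```

```bash
python3 -m jog '[{"grip":80,"x":-1.7,"y":-1.05,"wz":-1.3},{"grip":80,"x":-3.4,"y":-2.1,"wz":-2.7},{"grip":80,"x":-5.1,"y":-3.15,"wz":-4},{"grip":80,"x":-6.8,"y":-4.2,"wz":-5.3},{"grip":80,"x":-8.3,"y":-5.2,"wz":-6.7}]'
python3 -c "
from h import *
go(w(TRAY,-.045,0),.15,TRAY[2]+np.pi/2,-3)"
```

```text
t 1.8 q [ 0.9   0.38  1.3   0.    1.46 -0.22] xyz [-16.68 -10.44   2.71] w [-1.06 -2.87 -6.71] F [ 0.6 -0.3 -0.3]$[0]: bad value
```

```bash
python3 -m jog '[{"grip":80,"x":-1.7,"y":-1.05,"z":0,"wx":0,"wy":0,"wz":-1.3},{"grip":80,"x":-3.4,"y":-2.1,"z":0,"wx":0,"wy":0,"wz":-2.7},{"grip":80,"x":-5.1,"y":-3.15,"z":0,"wx":0,"wy":0,"wz":-4},{"grip":80,"x":-6.8,"y":-4.2,"z":0,"wx":0,"wy":0,"wz":-5.3},{"grip":80,"x":-8.3,"y":-5.2,"z":0,"wx":0,"wy":0,"wz":-6.7}]'
python3 -c "
from h import *
go(w(TRAY,-.045,0),.15,TRAY[2]+np.pi/2,-3)"
```

```text
time: 2.42
ee_pos: [0.3981, 0.242, 0.2315]
ee_rot: [-0.39, 3.117, 0.0]
contact_force: [0.3, 0.7, -1.1]
finger_gap: 0.0684
grip_force: 0.0
t 2.42 q [ 0.29  0.23  1.52 -0.    1.39 -1.53] xyz [-2.96 -9.36  2.72] w [-0.   -2.99 -0.03] F [ 0.3  0.7 -1.1]
```

```bash
python3 -m jog '[{"grip":80,"x":-0.6,"y":-1.9,"z":0.2,"wx":0,"wy":-0.6,"wz":0},{"grip":80,"x":-1.2,"y":-3.8,"z":0.5,"wx":0,"wy":-1.2,"wz":0},{"grip":80,"x":-1.8,"y":-5.7,"z":1,"wx":0,"wy":-1.8,"wz":0},{"grip":80,"x":-2.4,"y":-7.6,"z":1.8,"wx":0,"wy":-2.4,"wz":0},{"grip":80,"x":-2.96,"y":-9.36,"z":2.7,"wx":0,"wy":-3,"wz":0}]'
python3 -c "
from h import *
go(w(TRAY,-.045,0),.01,TRAY[2]+np.pi/2,-3)"
```

```text
time: 3.05
ee_pos: [0.552, -0.0084, 0.1507]
ee_rot: [-0.344, 2.805, 0.053]
contact_force: [1.5, 0.7, 0.1]
finger_gap: 0.0688
grip_force: 0.0
t 3.05 q [-0.31  0.35  1.65  0.21  0.88 -2.24] xyz [1.42 0.   4.47] w [-0.04  0.03 -0.07] F [1.5 0.7 0.1]
```

```bash
python3 -m jog '[{"grip":80,"x":0.5,"y":0,"z":1.5,"wx":0,"wy":0,"wz":0},{"grip":80,"x":0.9,"y":0,"z":3,"wx":0,"wy":0,"wz":0},{"grip":80,"x":1.3,"y":0,"z":4,"wx":0,"wy":0,"wz":0},{"grip":80,"x":1.44,"y":0,"z":4.52,"wx":0,"wy":0,"wz":-0.07},{"grip":80,"x":1.44,"y":0,"z":4.52,"wx":0,"wy":0,"wz":-0.07}]'
python3 - <<'E'
from h import *
go(w(TRAY,.0,0),.009,TRAY[2]+np.pi/2,-3)
p=camera("scene");cv2.imwrite("pics/s1.png",cv2.resize(p["image"][180:330,220:420],(800,600),interpolation=cv2.INTER_CUBIC))
E
```

```text
time: 3.68
ee_pos: [0.5514, -0.0061, 0.0076]
ee_rot: [-0.356, 2.809, 0.054]
contact_force: [-0.6, 1.4, 0.4]
finger_gap: 0.0684
grip_force: 0.0
t 3.67 q [-0.3   0.58  1.8   0.34  0.51 -2.4 ] xyz [-1.49 -0.09  0.43] w [-0.01 -0.02  0.  ] F [-0.6  1.4  0.4]
```

View pics/s1.png

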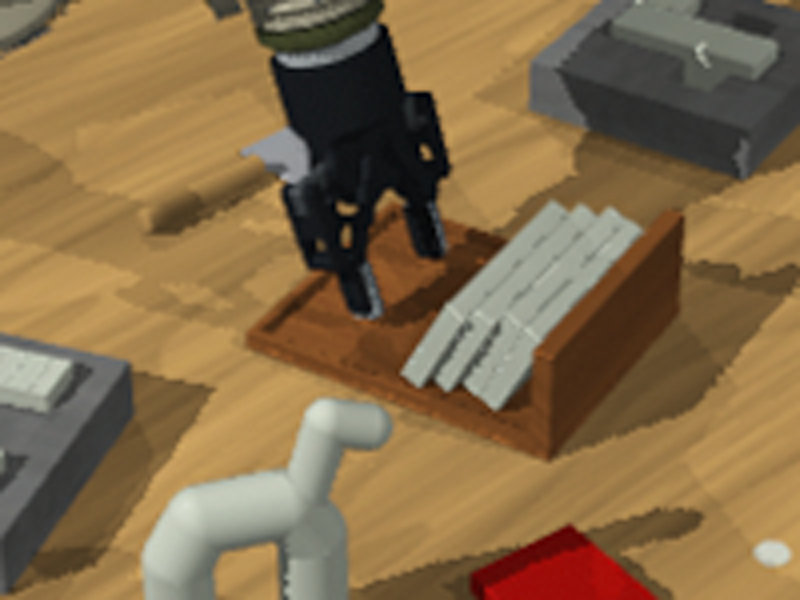

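The fingers stand tilted over the tray floor, about 35 mm in front of plaque4's foot, and nothing is touched. Pushing now.

```bash
python3 -m jog '[{"grip":80,"x":-0.5,"y":-0.04,"z":0.16,"wx":0,"wy":0,"wz":0},{"grip":80,"x":-1,"y":-0.08,"z":0.32,"wx":0,"wy":0,"wz":0},{"grip":80,"x":-1.2,"y":-0.08,"z":0.39,"wx":0,"wy":0,"wz":0},{"grip":80,"x":-1.4,"y":-0.08,"z":0.45,"wx":0,"wy":0,"wz":0},{"grip":80,"x":-1.6,"y":-0.08,"z":0.52,"wx":0,"wy":0,"wz":0}]'
python3 -c "
from h import *
go(w(TRAY,.028,0),.009,TRAY[2]+np.pi/2,-3)"
```

```text
time: 4.35
ee_pos: [0.5998, 0.0044, 0.0083]
ee_rot: [-0.357, 2.81, 0.054]
contact_force: [-5.5, -1.6, -1.2]
finger_gap: 0.0684
grip_force: 2.2
t 4.35 q [-0.26  0.63  1.67  0.27  0.59 -2.29] xyz [-0.8  -0.02  0.23] w [-0.01 -0.03  0.01] F [-5.5 -1.6 -1.2]
```

```bash
python3 -m jog '[{"grip":80,"x":-0.15,"y":0,"z":0.05,"wx":0,"wy":0,"wz":0},{"grip":80,"x":-0.3,"y":0,"z":0.1,"wx":0,"wy":0,"wz":0},{"grip":80,"x":-0.45,"y":0,"z":0.14,"wx":0,"wy":0,"wz":0},{"grip":80,"x":-0.6,"y":0,"z":0.19,"wx":0,"wy":0,"wz":0},{"grip":80,"x":-0.7,"y":0,"z":0.22,"wx":0,"wy":0,"wz":0}]'
python3 -c "
from h import *
go(w(TRAY,.028,0),.009,TRAY[2]+np.pi/2,-3)"
```

```text
time: 4.97
ee_pos: [0.6208, 0.0092, 0.0081]
ee_rot: [-0.359, 2.811, 0.053]
contact_force: [-24.9, -13.9, 11.7]
finger_gap: 0.0684
grip_force: 13.6
t 4.97 q [-0.24  0.65  1.61  0.25  0.62 -2.24] xyz [-0.12 -0.    0.01] w [-0.01 -0.05  0.02] F [-24.9 -13.9  11.7]
```

Run:
```python
from h import *
go(w(TRAY,.028,0),.009,TRAY[2]+np.pi/2,-3)
p=camera("scene");a=cv2.resize(p["image"][205:305,275:405],(780,600),interpolation=cv2.INTER_CUBIC)
cv2.imwrite("pics/s2.png",a)
```

```text
t 4.97 q [-0.24  0.65  1.61  0.25  0.62 -2.24] xyz [-0.12 -0.    0.01] w [-0.01 -0.05  0.02] F [-24.9 -13.9  11.7]
```

View pics/s2.png

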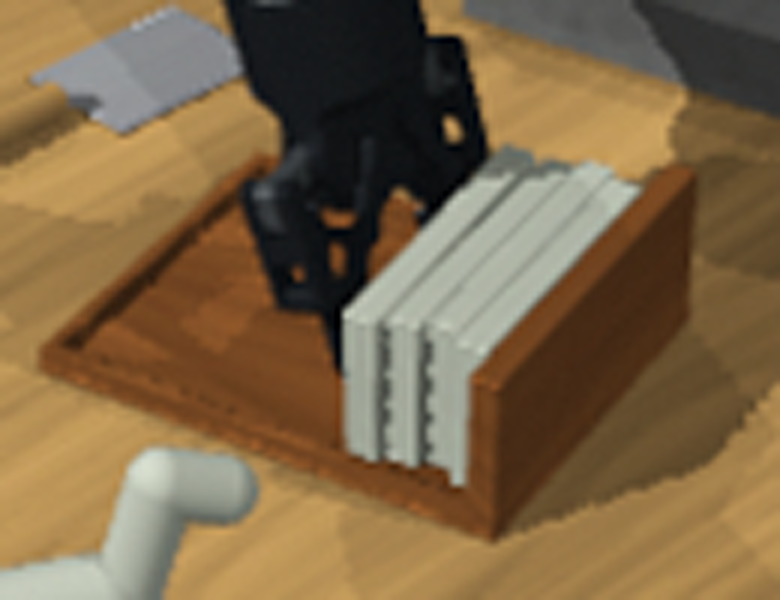

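The plaques now stand upright, packed near the backstop. I'll give a slightly firmer squeeze, hold it, then back off.

```bash
python3 -m jog '[{"grip":80,"x":-0.05,"y":0,"z":0.02,"wx":0,"wy":0,"wz":0},{"grip":80,"x":-0.08,"y":0,"z":0.03,"wx":0,"wy":0,"wz":0},{"grip":80,"x":-0.08,"y":0,"z":0.03,"wx":0,"wy":0,"wz":0}]'
```

```text
time: 5.4
ee_pos: [0.6209, 0.0092, 0.008]
ee_rot: [-0.359, 2.815, 0.054]
contact_force: [-30.1, -15.6, 15.0]
finger_gap: 0.0685
grip_force: 16.5
```

```bash
python3 -m jog '[{"grip":80,"x":0.15,"y":0,"z":-0.05,"wx":0,"wy":0,"wz":0},{"grip":80,"x":0.6,"y":0,"z":-0.2,"wx":0,"wy":0,"wz":0},{"grip":80,"x":1.5,"y":0,"z":-0.5,"wx":0,"wy":0,"wz":0},{"grip":80,"x":1.9,"y":0,"z":-2.3,"wx":0,"wy":0,"wz":0},{"grip":80,"x":1.9,"y":0,"z":-4.3,"wx":0,"wy":0,"wz":0}]'
python3 - <<'E'
from fit import *
P=[camera("top"),camera("scene")]
tiles=[]
for p in P:
    im=p["image"].copy()
    c=proj(p,place(box(.036,.096,-.065,.065,.006,.076),TRAY)).mean(0).astype(int)
    tiles.append((p,c))
out=[]
for p,c in tiles:
    x,y=c-[45,45];K=6
    a=cv2.resize(p["image"][y:y+90,x:x+65+0 if 0 else x+90],None,fx=4.4,fy=4.4,interpolation=cv2.INTER_CUBIC)
    for xx in(.036,.096):
        q=proj(p,place(np.array([[xx,-.065,.076],[xx,.065,.076]]),TRAY)); q=np.round((q-[x,y]+.5)*4.4).astype(int)
        cv2.line(a,tuple(map(int,q[0])),tuple(map(int,q[1])),(0,255,0),1)
    out.append(a)
cv2.imwrite("pics/s3.png",np.hstack(out))
h=w(CAST,0,0);go(h,.20,CAST[2])
E
```

```text
time: 6.02
ee_pos: [0.5337, -0.0134, 0.1149]
ee_rot: [-0.354, 2.806, 0.053]
contact_force: [0.3, 0.7, 1.5]
finger_gap: 0.0684
grip_force: 0.0
t 6.12 q [-0.33  0.37  1.74  0.24  0.77 -2.31] xyz [ 4.05 -9.32 -4.09] w [ 2.04  2.67 12.86] F [-0.3  0.5 -0.8]
```

View pics/s3.png

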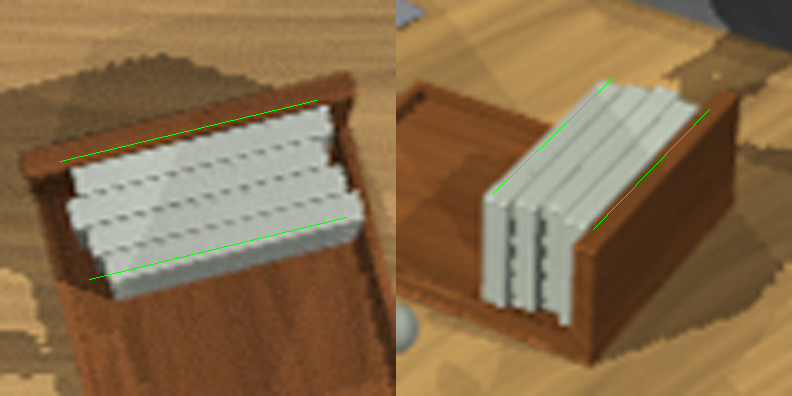

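All four stand upright, parallel and tight. In the top view the pack's far edge meets the backstop. The tray seems to sit about 2 mm closer than I fitted. Next, the arch.

```bash
sed -i 's/^TRAY=(.597,.003,.252)/TRAY=(.595,.0025,.252)/' h.py
python3 -m jog '[{"grip":59,"x":0.6,"y":-0.6,"z":-1.5,"wx":0.25,"wy":0.35,"wz":1.6},{"grip":59,"x":1.2,"y":-2.3,"z":-2.3,"wx":0.5,"wy":0.7,"wz":3.2},{"grip":59,"x":1.8,"y":-4,"z":-3,"wx":0.75,"wy":1,"wz":4.8},{"grip":59,"x":2.5,"y":-5.7,"z":-3.4,"wx":1,"wy":1.3,"wz":6.4},{"grip":59,"x":3.1,"y":-7.2,"z":-3.7,"wx":1.25,"wy":1.65,"wz":8}]'
python3 -c "
from h import *
go(w(CAST,0,0),.16,CAST[2])"
```

```text
time: 6.75
ee_pos: [0.4692, -0.255, 0.1919]
ee_rot: [0.897, 2.884, 0.02]
contact_force: [0.6, -0.5, 0.5]
finger_gap: 0.0506
grip_force: 0.0
t 6.75 q [-0.75  0.34  1.49  0.07  1.21 -1.74] xyz [-0.79 -2.16  1.06] w [0.72 0.92 4.82] F [ 0.6 -0.5  0.5]
```

```bash
python3 -m jog '[{"grip":59,"x":-0.26,"y":-0.7,"z":0.35,"wx":0.24,"wy":0.3,"wz":1.6},{"grip":59,"x":-0.53,"y":-1.4,"z":0.7,"wx":0.48,"wy":0.6,"wz":3.2},{"grip":59,"x":-0.79,"y":-2.16,"z":1.06,"wx":0.72,"wy":0.92,"wz":4.82},{"grip":59,"x":-0.79,"y":-2.16,"z":1.06,"wx":0.72,"wy":0.92,"wz":4.82}]'
python3 - <<'E'
from fit import *
s=env.state();p=wristcam(s,camera("wrist"));r=outline_of(p,"casting")
print([(round(a["confidence"],2),int(a["region"].sum())) for a in r])
U1=[np.where(a[:,2:]<.02,a*[1,1,0]+[0,0,.04],a) for a in U0]
for q0 in (np.array(CAST),):
    q,e=fit([p],[r[0]["region"]],U1,q0);print(q,e)
im=p["image"].copy()
for B in U1: cv2.polylines(im,[cv2.convexHull(np.round(proj(p,place(B,q))).astype(np.int32))],True,(0,255,0),1)
cv2.imwrite("pics/w1.png",im); go(w(CAST,0,0),.02,CAST[2])
E
```

```text
time: 7.25
ee_pos: [0.4563, -0.3216, 0.158]
ee_rot: [-1.645, -2.675, -0.001]
contact_force: [0.3, 0.2, 0.2]
finger_gap: 0.0503
grip_force: 0.0
[(0.8, 16469)]
[ 0.4549578  -0.32076507  0.45950584] 0.09168531386173595
t 7.35 q [-0.82  0.46  1.4   0.    1.29 -1.3 ] xyz [-0.07 -0.06  4.63] w [ 0.01 -0.01  0.08] F [0.4 0.  0.1]
```

View pics/w1.png

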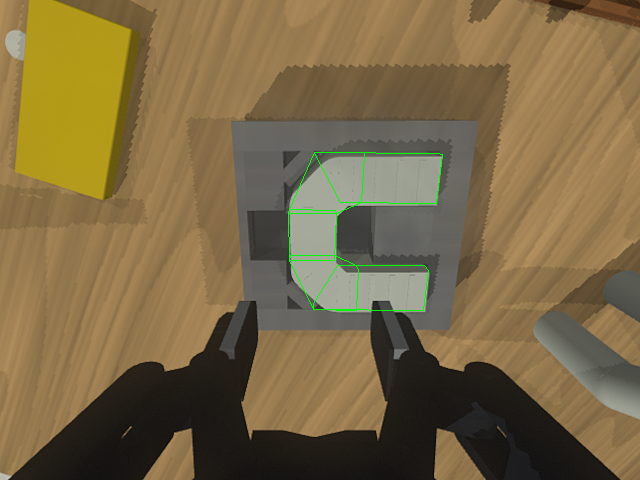

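The overlay lies on the arch: crown at (312,232), pockets at (265,235) and (355,232). The pose agrees within 2 mm, so I'm descending.

```bash
python3 -m jog '[{"grip":59,"x":-0.02,"y":-0.03,"z":1.5,"wx":0,"wy":0,"wz":0},{"grip":59,"x":-0.03,"y":-0.03,"z":3,"wx":0,"wy":0,"wz":0},{"grip":59,"x":-0.03,"y":-0.03,"z":4,"wx":0,"wy":0,"wz":0},{"grip":59,"x":-0.03,"y":-0.03,"z":4.6,"wx":0,"wy":0,"wz":0},{"grip":59,"x":-0.03,"y":-0.03,"z":4.6,"wx":0,"wy":0,"wz":0}]' && python3 -m jog '[{"grip":30,"x":0,"y":0,"z":0,"wx":0,"wy":0,"wz":0},{"grip":30,"x":0,"y":0,"z":0,"wx":0,"wy":0,"wz":0},{"grip":30,"x":0,"y":0,"z":0,"wx":0,"wy":0,"wz":0},{"grip":30,"x":0,"y":0,"z":0,"wx":0,"wy":0,"wz":0}]' 60
```

```text
time: 7.98
ee_pos: [0.4554, -0.3202, 0.0206]
ee_rot: [-1.64, -2.677, -0.002]
contact_force: [-0.1, -0.3, 0.6]
finger_gap: 0.0503
grip_force: 0.0
time: 8.48
ee_pos: [0.4558, -0.3214, 0.0223]
ee_rot: [1.643, 2.677, 0.0]
contact_force: [0.5, 2.0, 6.7]
finger_gap: 0.033
grip_force: 62.0
```

```bash
python3 -m jog '[{"grip":25,"x":0,"y":0,"z":-0.3,"wx":0,"wy":0,"wz":0},{"grip":25,"x":0,"y":0,"z":-0.8,"wx":0,"wy":0,"wz":0},{"grip":25,"x":0,"y":0,"z":-1.6,"wx":0,"wy":0,"wz":0},{"grip":25,"x":0,"y":0,"z":-2.6,"wx":0,"wy":0,"wz":0},{"grip":25,"x":0,"y":0,"z":-3.8,"wx":0,"wy":0,"wz":0}]' 70
python3 -c "
from h import *
go(w(TRAY,-.062,0),.15,TRAY[2])"
```

```text
time: 9.1
ee_pos: [0.455, -0.3211, 0.1363]
ee_rot: [-1.643, -2.675, -0.001]
contact_force: [0.9, -0.4, -3.5]
finger_gap: 0.0329
grip_force: 70.2
t 9.1 q [-0.83  0.48  1.43  0.    1.24 -1.3 ] xyz [ 7.96  7.02 -0.44] w [-0.01 -0.02  2.07] F [ 0.9 -0.4 -3.5]
```

```bash
python3 -m jog '[{"grip":25,"x":0.4,"y":0.35,"z":-0.1,"wx":0,"wy":0,"wz":0.1},{"grip":25,"x":1.3,"y":1.1,"z":-0.3,"wx":0,"wy":0,"wz":0.3},{"grip":25,"x":2.3,"y":2.0,"z":-0.44,"wx":0,"wy":0,"wz":0.6},{"grip":25,"x":3.3,"y":2.9,"z":-0.44,"wx":0,"wy":0,"wz":0.9},{"grip":25,"x":4.3,"y":3.8,"z":-0.44,"wx":0,"wy":0,"wz":1.2}]' >/dev/null
python3 -c "
from h import *
go(w(TRAY,-.062,0),.15,TRAY[2])"
```

```text
t 9.72 q [-0.52  0.41  1.51  0.    1.22 -0.87] xyz [ 3.96  2.71 -0.09] w [-0.02 -0.03  0.86] F [ 0.8 -1.1 -3.7]
```

```bash
python3 -m jog '[{"grip":25,"x":1,"y":0.7,"z":-0.09,"wx":0,"wy":0,"wz":0.2},{"grip":25,"x":2,"y":1.4,"z":-0.09,"wx":0,"wy":0,"wz":0.45},{"grip":25,"x":3,"y":2.05,"z":-0.09,"wx":0,"wy":0,"wz":0.65},{"grip":25,"x":3.96,"y":2.71,"z":-0.09,"wx":0,"wy":0,"wz":0.86},{"grip":25,"x":3.96,"y":2.71,"z":-0.09,"wx":0,"wy":0,"wz":0.86}]' >/dev/null
python3 - <<'E'
from h import *
go(w(TRAY,-.062,0),.025,TRAY[2])
a=camera("scene")["image"][150:310,250:420];b=wristcam(env.state(),camera("wrist"))["image"]
cv2.imwrite("pics/c1.png",np.hstack([cv2.resize(a,(390,367)),cv2.resize(b,(410,367))]))
E
```

```text
t 10.35 q [-0.25  0.43  1.47  0.    1.25 -0.5 ] xyz [-0.03  0.03  4.16] w [-0.03 -0.03  0.04] F [ 0.  -0.5 -3.7]
```

View pics/c1.png

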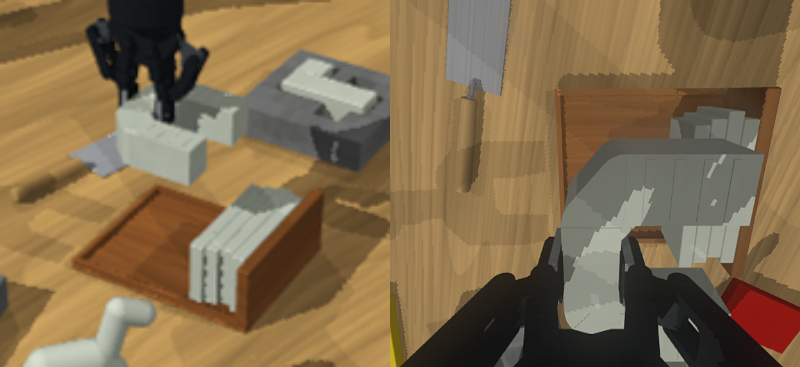

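The arch is held level with its feet towards the plaques, above the tray. Lowering it.

```bash
python3 -m jog '[{"grip":25,"x":-0.01,"y":0.01,"z":1,"wx":0,"wy":0,"wz":0.04},{"grip":25,"x":-0.03,"y":0.03,"z":2.2,"wx":0,"wy":0,"wz":0.04},{"grip":25,"x":-0.03,"y":0.03,"z":3.2,"wx":0,"wy":0,"wz":0.04},{"grip":25,"x":-0.03,"y":0.03,"z":3.8,"wx":0,"wy":0,"wz":0.04},{"grip":25,"x":-0.03,"y":0.03,"z":4.05,"wx":0,"wy":0,"wz":0.04}]'; python3 -m jog '[{"grip":25,"x":0,"y":0,"z":0.1,"wx":0,"wy":0,"wz":0},{"grip":25,"x":0,"y":0,"z":0.2,"wx":0,"wy":0,"wz":0}]'
```

```text
time: 11.08
ee_pos: [0.5354, -0.0166, 0.0284]
ee_rot: [-1.927, -2.476, 0.001]
contact_force: [-0.2, 1.4, -3.5]
finger_gap: 0.033
grip_force: 70.2
time: 11.32
ee_pos: [0.5366, -0.0163, 0.024]
ee_rot: [-1.928, -2.479, -0.001]
contact_force: [-0.0, -0.1, -3.3]
finger_gap: 0.0328
grip_force: 70.2
```

```bash
for i in 1 2; do python3 -m jog '[{"grip":25,"x":0,"y":0,"z":0.05,"wx":0,"wy":0,"wz":0},{"grip":25,"x":0,"y":0,"z":0.1,"wx":0,"wy":0,"wz":0}]'|grep -E "ee_pos|contact"; done
```

```text
ee_pos: [0.5364, -0.016, 0.0208]
contact_force: [1.0, -0.1, -4.3]
ee_pos: [0.5363, -0.016, 0.0183]
contact_force: [-7.0, 1.4, 17.7]
```

```bash
python3 -m jog '[{"grip":42,"x":0,"y":0,"z":-0.03,"wx":0,"wy":0,"wz":0},{"grip":46,"x":0,"y":0,"z":-0.03,"wx":0,"wy":0,"wz":0},{"grip":52,"x":0,"y":0,"z":-0.03,"wx":0,"wy":0,"wz":0},{"grip":52,"x":0,"y":0,"z":-0.03,"wx":0,"wy":0,"wz":0}]'
python3 - <<'E'
from h import *
a=camera("scene")["image"][190:310,260:410];b=camera("top")["image"][140:290,240:390]
cv2.imwrite("pics/r1.png",np.hstack([cv2.resize(a,(450,360),interpolation=2),cv2.resize(b,(350,360),interpolation=2)]))
E
```

```text
time: 12.32
ee_pos: [0.5363, -0.016, 0.0184]
ee_rot: [-1.927, -2.479, -0.001]
contact_force: [0.3, -0.0, -0.5]
finger_gap: 0.0446
grip_force: 0.0
```

View pics/r1.png

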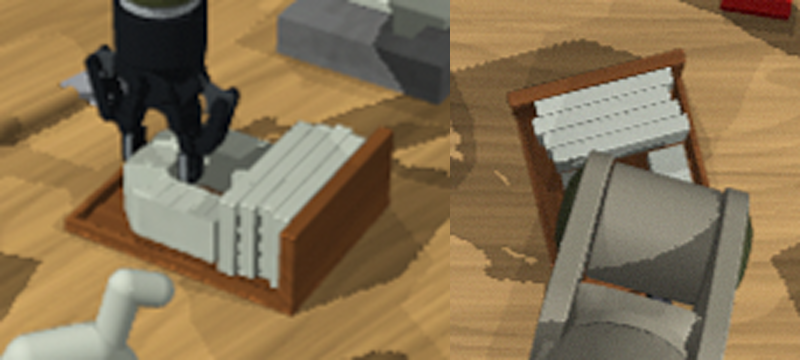

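Released: the arch lies flat with its feet near the plaques, and the plaques are still upright. Lifting straight up and away, then a final check.

```bash
python3 -m jog '[{"grip":52,"x":0,"y":0,"z":-0.3,"wx":0,"wy":0,"wz":0},{"grip":52,"x":0,"y":0,"z":-1.2,"wx":0,"wy":0,"wz":0},{"grip":52,"x":0,"y":0,"z":-3,"wx":0,"wy":0,"wz":0},{"grip":52,"x":0,"y":0,"z":-5,"wx":0,"wy":0,"wz":0},{"grip":52,"x":-1.5,"y":-1.5,"z":-6,"wx":0,"wy":0,"wz":0}]'
python3 -m jog '[{"grip":52,"x":-2,"y":-1.5,"z":0,"wx":0,"wy":0,"wz":0},{"grip":52,"x":-3.5,"y":-3,"z":0,"wx":0,"wy":0,"wz":0},{"grip":52,"x":-5,"y":-4.5,"z":0,"wx":0,"wy":0,"wz":0}]' >/dev/null
python3 - <<'E'
from fit import *
p=[camera("top"),camera("scene")];g=[outline_of(a,"casting")[0] for a in p];print([x["confidence"] for x in g],spot_in(p[0],"casting")[0]["position"])
U1=[a-[0,0,.004] for a in U0];q0=np.r_[w(TRAY,-.06,0),TRAY[2]]
for i,j in((0,1),(1,2)):
    q,e=fit(p[i:j],[x["region"] for x in g[i:j]],U1,q0);d=q[:2]-TRAY[:2];c,s=np.cos(.252),np.sin(.252)
    print("cast in tray",round(c*d[0]+s*d[1],4),round(-s*d[0]+c*d[1],4),round(q[2]-.252,3),e)
a=p[1]["image"][190:310,260:410];b=p[0]["image"][140:290,240:390]
cv2.imwrite("pics/f1.png",np.hstack([cv2.resize(a,(450,360),interpolation=2),cv2.resize(b,(350,360),interpolation=2)]))
E
```

```text
time: 13.05
ee_pos: [0.5089, -0.064, 0.1989]
ee_rot: [1.92, 2.481, 0.004]
contact_force: [0.8, -0.7, -0.6]
finger_gap: 0.0446
grip_force: 0.0
[0.74, 0.55] [0.5663, -0.0199, 0.0483]
cast in tray -0.062 -0.0064 0.017 0.1293478260869565
cast in tray -0.0718 -0.0144 0.172 0.23896247240618107
```

View pics/f1.png

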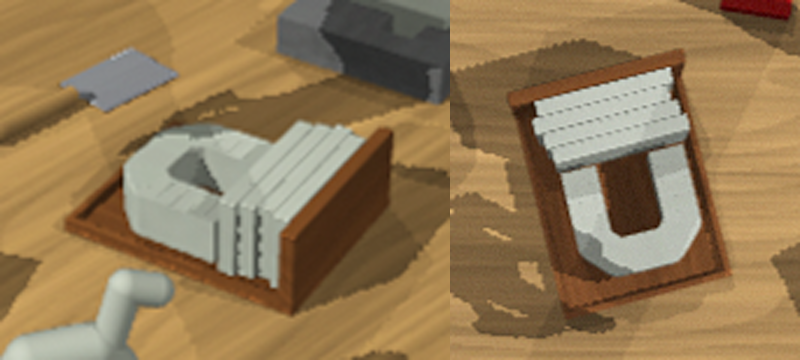

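The arch lies flat and straight in the tray, crown towards the front wall and feet towards the upright plaques. Handing in.

```bash
python3 -c "
from workcell import env
print(env.finish_job())"
```

```text
the job is handed in; nothing more can be done
None
```

I pushed the four plaques upright and tight against the backstop and set the arch casting flat in the tray, feet towards them; I left the bystanders alone and handed the job in after about 13 s of robot time, but the hand-in call returned no verdict.

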